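Scan in the green peg tin

TASK

Stand the green tin in the reader's sloping wooden cradle, bottom fully down on its foot plate and turned so that its white stripe squarely faces the black scanner block's red window; then, with the tin in place, push the wooden gate shut until it clicks home on its spring catch. Leave everything else on the bench where it is.

Things in the scene. Friction and masses are not known exactly. Their poses are not given: they have to be found in the camera images.
- tin: green tin, brass lid: closed cylinder 56 mm diameter, 140 mm tall, 0.2 to 0.42 kg; starts upright on the bench among other upright things (gaps 25 mm or more). Origin: centre of its underside; z: along its axis to the lid; x: towards its white stripe, which runs down the side (14 mm wide) and on over the lid from centre to rim.
- tin_mark (a point): point on the tin's white stripe, on its side 70 mm above its underside, 28 mm from the axis in the tin's +x
- tin_top (a point): centre of the top of the tin's lid, 140 mm above its underside
- station: reader station, fixed (place and yaw vary): grey base plate 240 (x) by 210 (y) by 14 mm. Origin: centre of the plate's underside; z up, x away from the robot. The scanner stands on its +y side, the gate on its -y side, the cradle between.
- cradle: sloping cradle fixed at (50, 0, 50) mm in the station frame. Origin: where the centre of the tin's underside sits, on a 70 x 76 mm foot plate; z: axis of the seated tin, leaning 30 deg from vertical to the station's -x; y = station's y. Two wooden strips at its -x side hold the tin (28 mm from the axis); it stays by its weight.
- scanner_window (a point): centre of the scanner's red window, which looks along the station's -y at the cradle. The scanner is a black block 70 (x) by 45 (y) mm, centred at x 10, y 70 mm in the station frame, top 110 mm above the bench.
- cradle_clear (a point): point on the cradle axis 85 mm up from the foot plate (the end of the strips). Strips are 34 mm wide, 10 mm thick, 50 deg either side of cradle -x. Scanner and strips end below this and the gate stands 80 mm aside, so the upper 55 mm of a seated tin is free all round.
- gate (a joint): gate opening in rad: 0 shut on its stop, 0.9 to 1.6 at the start, most 1.75. Upright wooden panel 200 long, 120 high, 10 mm thick, top 140 mm above the bench. Shut, it runs along the station's +x from a vertical hinge at (-105, -85) mm in the station frame; opening swings the free end to -y. Light, stays where left; push it on its outer face, away from the cradle.
- gate_hinge (a point): point on the gate's hinge axis, at the height of the gate's top (140 mm above the bench), in the middle of its thickness
- gate_edge (a point): middle of the gate's free end, at the height of its top, 200 mm from the hinge axis; moves with the gate. From 0.08 rad to 0.03 rad a spring ball catch here resists shutting with about 5 N; past that it draws the gate home and holds it.
- blue_tin: bystander: plain blue tin with a steel lid, 56 mm diameter, 140 mm tall, upright. Origin: centre of its underside.
- glue_jar: bystander: closed jar 60 mm in diameter, 100 mm tall, upright. Origin: centre of its underside.
- egg: bystander: stone polishing egg standing on its flat end, 60 mm diameter, 80 mm tall. Origin: centre of its underside.
- reamer: bystander: bronze reamer with a dark wooden handle, 140 mm long, 18 mm high, lying along its x. Origin: under its middle.
- peg_a: bystander: olive-wood peg 88 mm long, 14 mm high, lying along its x. Origin near its middle, on the bench.
- peg_b: bystander: second olive-wood peg like the first
- brush: bystander: small brush lying on the bench behind the upright things, along its x, up to 200 mm long. Origin under its middle.

How it is judged:
By the outcome, as a careful person would: the job done as asked, in the order asked, and still so for the second after the job is handed in, with the robot touching nothing.
It also fails if it takes over 64 s, if anything falls off the work surface, if the arm or the gripper's body presses on something with over 40 N, if the wrist force passes 120 N, or if a joint passes its speed limit or range.

ROBOT

A 6-joint arm with a two-finger parallel gripper is mounted at the origin on the work surface. World frame = base frame: x ahead of the robot, y to its left, z up, the work surface at z = 0. Lengths are in m, angles in degrees, forces in N, time in s.
With the tool pointing down it reaches from about 0.375 to 0.9 m from the base axis. Payload 3.1 kg.
Tool frame: the origin (TCP) lies between the finger pads; the fingertips stand 11 mm ahead of it and the grasp point (between the pads) lies 8 mm behind it; z points along the fingers, y is the line along which they close (so a half turn about z gives the same grasp; the last joint's range is limited). The gripper opens to 87 mm and grips with 3 to 60 N. Pads are 19 mm wide; open, the fingers measure 117 mm over their backs; the gripper's body (75 mm by 190 mm) begins 51 mm behind the grasp point.
Start: joints at [-78.696, 30.224, 82.088, -0, 67.689, -10.227], TCP at [0.229, -0.581, 0.234] pointing down, gripper open.
Joint ranges: [-176.69, 176.69], [-43.24, 126.21], [12.49, 139.97], [-82, 262], [0, 151.66], [-163.58, 163.58]. Speed limits (degrees/s): [159.86, 159.86, 180, 180, 180, 180].

INTERFACE

Orientations are given as a 3x3 rotation matrix whose columns are the frame's x, y, z axes.
In Python, from rig import bot, viewer, workorder, models gives the robot as it stands.
- The arm moves only by the shell command python3 -m jog 'ROWS'. ROWS is JSON, a list of rows, each a list of 7 numbers: the opening, from 0 (shut) to 1 (fully open), then the shift along the tool's x, y, z in m, then the turn, a rotation vector about the tool's x, y, z in degrees. In form: [[claw, x, y, z, ax, ay, az], ...]. A call has 1 to 20 rows; each row is the pose to reach, as a shift and turn from the pose commanded when the call began, along the tool's axes at that moment; what a row does not reach only later rows make up. A row lasts 1/8 s, in which the tool goes at most 62.5 mm and 10.7 degrees, less where a joint would pass 70% of its speed; a pose out of reach is approached as far as the arm can. A call with a gripper value outside its range is refused whole. The fingers move at their own pace and stop on an object; the grip force is fixed at half the most. Time passes only in rows, so rows that repeat a pose let the fingers close. It gives the time, the measured TCP pose, the force, the opening and the grip force at its end, in the units of the state.
- bot.read_state(): the state, without advancing time (a new reading comes with each control period).
- viewer.capture(name): name is "scene" or "top"; returns (picture, depth): 400x640x3 uint8, blue, green, red; 400x640 float32, m along the optical axis (not along the pixel's ray), 0 where there is no reading.
- viewer.camera_info(name): a dict with "fx", "fy", "cx", "cy" (pixels), "world_to_cam" (4x4, takes a point from world to camera coordinates). Camera axes: x right, y down, z forward; pixel columns grow to the right and rows downward; lengths in m; the calibration is good to about 2 mm. A picture is of the moment at which its call begins. camera_info takes no time and is no camera call.
- workorder.hand_in(): hands the job in; it is judged then, once.
Trained networks look in the newest picture that a camera, given by its name, has taken for a name from the list of things; names that differ only in an ending like _2 or _b are one class to them, and where a whole thing is asked for, a point or a joint stands for the part that bears it (a point fixed in the world has none). Each returns a list of dicts, best first, with "p" (0 to 1); they miss things now and then, are a little off and sometimes report something else, mostly with a low value. They report only what shows in the picture. A call takes as long as a camera call.
- models.outline_of(camera, thing): "mask" (400x640 bool, what is visible of it).
- models.tip_of(camera, thing): "xyz" ([x, y, z] in m, in world coordinates, good to about 4 mm: a listed point, or the origin of a listed thing).
The state is a dict: "time_s": time; "joint_positions": joint angles; "qvel": joint speeds; "tau": joint torques, N m; "position": TCP position; "tcp_rot": TCP orientation; "force": force on the tool from outside, world axes, zero at the start; "moment": the same for the moment, N m; "opening": opening from 0.0 (shut) to 1.0 (fully open); "grasp_force": force on a finger pad.
Only numpy, scipy, OpenCV 4.12 (cv2) and the standard library are available. Lean on these libraries where they do the work, as an engineer would, in place of code of your own. Each camera call takes 0.05 s, during which the arm holds its last target. There are 200 camera calls.

## Working session

There is one attempt and no reset: what is moved stays moved. The work goes in short steps, Python scripts to look and compute and a shell command to move; the robot and the scene stay as the last step left them, time stands still between calls to the robot, and variables do not carry over. Pictures are saved under pics/ and viewed, at most 10 in all, crops included, and the job is handed in when it is done.

```bash
ls; mkdir -p pics
cat > h.py <<'E'
import numpy as np, cv2
from rig import bot, viewer, workorder, models
def tip(c,t,n=2):
    try: r=models.tip_of(c,t)
    except Exception as e: return str(e)[:80]
    return [(np.round(d["xyz"],4).tolist(),round(float(d["p"]),2)) for d in r[:n]]
def cloud(c,depth):
    i=viewer.camera_info(c); v,u=np.mgrid[0:400,0:640]
    P=np.stack([(u-i["cx"])/i["fx"]*depth,(v-i["cy"])/i["fy"]*depth,depth],-1)
    M=np.linalg.inv(np.array(i["world_to_cam"])); return P@M[:3,:3].T+M[:3,3]
E
python3 - <<'E'
from h import *
for c in("scene","top"):
    p,d=viewer.capture(c); cv2.imwrite(f"pics/{c}0.png",p)
    print(c,np.round(np.linalg.inv(np.array(viewer.camera_info(c)["world_to_cam"])),3).tolist())
    for t in["tin","tin_mark","tin_top","station","cradle","scanner_window","cradle_clear","gate_hinge","gate_edge","blue_tin","glue_jar","egg"]: print(t,tip(c,t))
s=bot.read_state(); print(s["time_s"],s["tcp_rot"],s["position"])
E
```

```text
pics
scene [[0.831, 0.415, -0.369, 0.938], [0.556, -0.626, 0.547, -0.454], [-0.004, -0.66, -0.752, 0.846], [0.0, 0.0, 0.0, 1.0]]
tin [([0.4651, 0.3205, -0.0007], 0.95)]
tin_mark [([0.4859, 0.3358, 0.0684], 0.82)]
tin_top [([0.4682, 0.3195, 0.1401], 0.83), ([0.3962, -0.0726, 0.0014], 0.63)]
station [([0.6409, -0.0469, -0.0005], 0.58)]
cradle [([0.687, -0.0521, 0.0474], 0.65)]
scanner_window [([0.6561, -0.0018, 0.0801], 0.75)]
cradle_clear [([0.6476, -0.049, 0.1221], 0.88)]
gate_hinge [([0.5222, -0.1168, 0.1406], 0.95)]
gate_edge [([0.6105, -0.2988, 0.1441], 0.58)]
blue_tin [([0.4827, 0.2275, 0.0006], 0.71)]
glue_jar [([0.5777, 0.215, 0.0022], 0.57)]
egg [([0.5831, 0.3278, -0.0016], 0.6), ([0.38, 0.0943, -0.0029], 0.26)]
top [[0.145, -0.965, 0.218, 0.401], [-0.989, -0.141, 0.034, 0.078], [-0.002, -0.22, -0.975, 0.926], [0.0, 0.0, 0.0, 1.0]]
tin [([0.4645, 0.3228, 0.002], 0.63)]
tin_mark [([0.4885, 0.3369, 0.0651], 0.95), ([0.6456, -0.0426, 0.1245], 0.36)]
tin_top [([0.4654, 0.3184, 0.1364], 0.78), ([0.7868, 0.2171, -0.002], 0.73)]
station [([0.642, -0.0464, 0.0005], 0.56), ([0.4652, 0.3201, 0.1385], 0.17)]
cradle [([0.6834, -0.0506, 0.0506], 0.62)]
scanner_window [([0.6513, -0.0004, 0.0783], 0.96), ([0.4629, 0.3173, 0.1373], 0.63)]
cradle_clear []
gate_hinge [([0.5235, -0.1204, 0.1387], 0.66)]
gate_edge [([0.6117, -0.2983, 0.14], 0.97), ([0.4638, 0.3226, 0.0009], 0.67)]
blue_tin [([0.4854, 0.2335, 0.0015], 0.66), ([0.383, 0.0931, -0.0015], 0.64)]
glue_jar [([0.5806, 0.2148, 0.0014], 0.94)]
egg [([0.5843, 0.325, 0.0001], 0.58)]
1.3 [[ 9.30211049e-01  3.67025072e-01 -2.41281640e-05]
 [ 3.67025072e-01 -9.30211050e-01 -1.14977656e-06]
 [-2.28662816e-05 -7.78610627e-06 -1.00000000e+00]] [ 0.22938583 -0.58136319  0.23355083]
```

View pics/scene0.png

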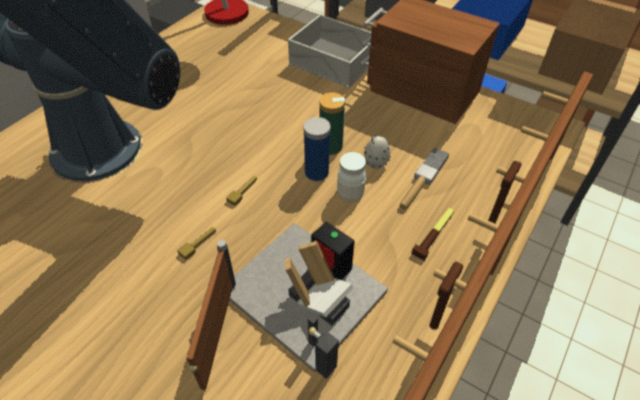

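View pics/top0.png

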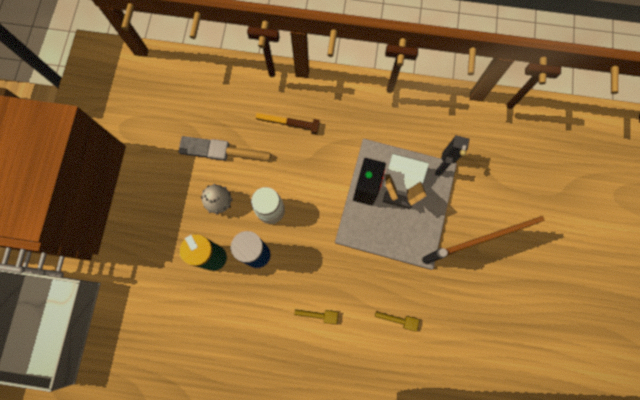

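Scene picture: green tin with brass lid at about (332,122), blue tin just in front of it at (317,148). The station plate is centred near (310,290), with the open gate at (212,315). The top view shows the lid stripe at (192,243), the cradle at (405,190), the catch post at (452,155) and the gate from (435,255) to (540,218). The networks agree with both pictures. Next I refine the lid, stripe and plate yaw with depth.

Run:
```python
from h import *
import warnings
from scipy.spatial.transform import Rotation as R
for c in("top","scene"):
    p,d=viewer.capture(c); W=cloud(c,d); ok=d>0
    hsv=cv2.cvtColor(p,cv2.COLOR_BGR2HSV).astype(int)
    near=ok&(np.hypot(W[...,0]-.466,W[...,1]-.32)<.04)
    lid=near&(W[...,2]>.13)
    L=W[lid]; (cx,cy),r=cv2.minEnclosingCircle(L[:,:2].astype(np.float32)); print(c,"lid",cx,cy,r,np.median(L[:,2]),lid.sum())
    for s in (60,90):
        st=lid&(hsv[...,1]<s)&(hsv[...,2]>150); S=W[st]
        if len(S): m=S.mean(0); print(" stripe",len(S),m.round(4),np.degrees(np.arctan2(m[1]-cy,m[0]-cx)))
    o=models.outline_of(c,"station"); m=o[0]["mask"]; 
    pl=ok&(abs(W[...,2]-.014)<.005)&(hsv[...,1]<70)&(np.hypot(W[...,0]-.64,W[...,1]+.047)<.17)
    pl=cv2.morphologyEx(pl.astype(np.uint8),cv2.MORPH_OPEN,np.ones((3,3)))>0
    rect=cv2.minAreaRect(W[pl][:,:2].astype(np.float32)); print(" plate",rect,pl.sum(),np.median(W[pl][:,2]))
    G=W[ok&(W[...,2]>.1)&(W[...,2]<.15)&(W[...,1]<-.11)&(W[...,1]>-.33)&(W[...,0]>.5)&(W[...,0]<.75)]
    T=W[ok&(W[...,2]>.133)&(W[...,2]<.147)&(W[...,1]<-.13)&(W[...,1]>-.33)&(W[...,0]>.5)&(W[...,0]<.64)]
    vx,vy,x0,y0=cv2.fitLine(T[:,:2].astype(np.float32),cv2.DIST_HUBER,0,.01,.01).ravel(); print(" gate",np.degrees(np.arctan2(vy,vx)),x0,y0,len(T),T[:,1].min())
    P=W[ok&(W[...,0]>.7)&(W[...,0]<.8)&(W[...,1]<-.1)&(W[...,1]>-.2)&(W[...,2]>.03)]
    print(" post",P.min(0).round(3),P.max(0).round(3),len(P))
# network fit
a=np.array([[50,0],[-105,-85],[10,47.5],[7.5,0],[0,0]])/1000
b=np.array([[.685,-.0513],[.5228,-.1186],[.6537,-.001],[.6476,-.049],[.6415,-.0467]])
ca,cb=a.mean(0),b.mean(0);H=(a-ca).T@(b-cb);th=np.arctan2(H[0,1]-H[1,0],H[0,0]+H[1,1]);Rm=np.array([[np.cos(th),-np.sin(th)],[np.sin(th),np.cos(th)]])
t=cb-Rm@ca; print("fit yaw",np.degrees(th),"t",t,"res",(a@Rm.T+t-b).round(4).tolist())
```

```text
top lid 0.46257731318473816 0.31633713841438293 0.02825753763318062 0.14223450620219535 801
 stripe 80 [0.4744 0.3263 0.143 ] 40.053669390008565
 stripe 94 [0.4742 0.3261 0.143 ] 40.169046988049196
 plate ((0.6352986693382263, -0.047649845480918884), (0.20628884434700012, 0.23697906732559204), 82.90573120117188) 6092 0.016145455652088803
 gate -62.961506 0.5681792 -0.21286236 580 -0.29779457799093745
 post [ 0.704 -0.165  0.03 ] [ 0.766 -0.122  0.12 ] 594
scene lid 0.466652512550354 0.3175252676010132 0.0318898931145668 0.13946545062200993 398
 stripe 39 [0.4748 0.3276 0.1408] 50.90432894635428
 stripe 51 [0.4755 0.3276 0.1407] 48.89789544991332
 plate ((0.6378999948501587, -0.048044778406620026), (0.21112480759620667, 0.2414274513721466), 83.01338958740234) 7909 0.013763399333171611
 gate -63.027542 0.57461816 -0.22050145 800 -0.2978977177954709
 post [ 0.705 -0.166  0.03 ] [ 0.768 -0.12   0.117] 968
fit yaw -6.947658616249058 t [ 0.63847215 -0.04678229] res [[0.0031, -0.0015], [0.0012, 0.0001], [0.0004, 0.0002], [-0.0017, 0.0013], [-0.003, -0.0001]]
```

```bash
cat >> h.py <<'E'
from scipy.spatial.transform import Rotation as Rot
def down(psi):
    a=np.radians(psi); return np.array([[-np.sin(a),np.cos(a),0],[np.cos(a),np.sin(a),0],[0,0,-1.]])
YAW=-7.0; O=np.array([.638,-.0475,0]); SR=Rot.from_euler('z',YAW,degrees=True).as_matrix()
CR=SR@Rot.from_euler('y',-30,degrees=True).as_matrix(); CO=O+SR@[.05,0,.05]
def station(p): return O+SR@np.asarray(p,float)
def cradle(p): return CO+CR@np.asarray(p,float)
def seatR(): # tool y = station y, tool z = -cradle z
    y=CR[:,1]; z=-CR[:,2]; return np.stack([np.cross(y,z),y,z],1)
def rel(targets,s=None):
    s=s or bot.read_state(); p=np.array(s["position"]);R=np.array(s["tcp_rot"])
    for t,TR in targets:
        sh=R.T@(np.asarray(t)-p); rv=Rot.from_matrix(R.T@TR).as_rotvec(degrees=True)
        print("to",np.round(t,3),"shift",sh.round(4).tolist(),"rot",rv.round(1).tolist(),"dist",round(float(np.linalg.norm(sh)),3),"ang",round(float(np.linalg.norm(rv)),1))
E
python3 - <<'E'
from h import *
rel([([.52,-.1,.28],down(0)),([.464,.318,.25],down(40))])
E
```

```text
to [ 0.52 -0.1   0.28] shift [0.447, -0.3411, -0.0464] rot [-0.0, -0.0, -68.5] dist 0.564 ang 68.5
to [0.464 0.318 0.25 ] shift [0.5483, -0.7505, -0.0164] rot [-0.0, -0.0, -108.5] dist 0.93 ang 108.5
```

```bash
python3 -m jog '[[0.85,0.447,-0.341,-0.046,0,0,-68.5],[0.85,0.447,-0.341,-0.046,0,0,-68.5],[0.85,0.447,-0.341,-0.046,0,0,-68.5],[0.85,0.447,-0.341,-0.046,0,0,-68.5],[0.85,0.447,-0.341,-0.046,0,0,-68.5],[0.85,0.447,-0.341,-0.046,0,0,-68.5],[0.85,0.447,-0.341,-0.046,0,0,-68.5],[0.85,0.447,-0.341,-0.046,0,0,-68.5],[0.85,0.447,-0.341,-0.046,0,0,-68.5],[0.85,0.548,-0.7505,-0.016,0,0,-108.5],[0.85,0.548,-0.7505,-0.016,0,0,-108.5],[0.85,0.548,-0.7505,-0.016,0,0,-108.5],[0.85,0.548,-0.7505,-0.016,0,0,-108.5],[0.85,0.548,-0.7505,-0.016,0,0,-108.5],[0.85,0.548,-0.7505,-0.016,0,0,-108.5],[0.85,0.548,-0.7505,-0.016,0,0,-108.5],[0.85,0.548,-0.7505,-0.016,0,0,-108.5],[0.85,0.548,-0.7505,-0.016,0,0,-108.5]]'
python3 - <<'E'
from h import *
print(bot.read_state()["joint_positions"])
rel([([.464,.318,.106],down(40))])
E
```

```text
time_s: 3.75
position: [0.4636, 0.3175, 0.2495]
tcp_rot: [[-0.644, 0.765, -0.0], [0.765, 0.644, -0.001], [-0.0, -0.001, -1.0]]
force: [0.4, -0.8, 0.7]
opening: 0.848
grasp_force: 0.0
[ 2.30370243e+01  2.42888101e+01  9.02054583e+01 -3.89747594e-02
  6.55350441e+01 -1.70157255e+01]
to [0.464 0.318 0.106] shift [0.0001, 0.0007, 0.1435] rot [-0.0, 0.0, 0.1] dist 0.143 ang 0.1
```

```bash
python3 -m jog '[[0.85,0,0,0.05,0,0,0],[0.85,0,0,0.095,0,0,0],[0.85,0,0,0.125,0,0,0],[0.85,0,0,0.1435,0,0,0],[0.85,0,0,0.1435,0,0,0]]'
python3 -m jog '[[0.5,0,0,0,0,0,0],[0.5,0,0,0,0,0,0],[0.5,0,0,0,0,0,0],[0.5,0,0,0,0,0,0],[0.5,0,0,0,0,0,0],[0.5,0,0,0,0,0,0]]'
```

```text
time_s: 4.38
position: [0.4634, 0.3158, 0.1049]
tcp_rot: [[-0.641, 0.767, -0.003], [0.767, 0.641, -0.002], [0.001, -0.004, -1.0]]
force: [0.8, 0.6, -0.4]
opening: 0.853
grasp_force: 0.0
time_s: 5.12
position: [0.4645, 0.3181, 0.1072]
tcp_rot: [[-0.643, 0.766, 0.002], [0.766, 0.643, 0.0], [-0.001, 0.002, -1.0]]
force: [0.3, -0.7, 6.4]
opening: 0.637
grasp_force: 30.0
```

```bash
python3 -m jog '[[0.5,0,0,-0.04,0,0,0],[0.5,0,0,-0.09,0,0,0],[0.5,0,0,-0.15,0,0,0],[0.5,0,0,-0.2,0,0,0],[0.5,0,0,-0.22,0,0,0],[0.5,0,0,-0.22,0,0,0]]'
python3 - <<'E'
from h import *
s=bot.read_state(); P=np.array(s["position"]);R=np.array(s["tcp_rot"])
p,d=viewer.capture("scene"); cv2.imwrite("pics/lift.png",p[:250,200:500])
for c in("scene","top"):
    if c=="top": viewer.capture(c)
    for t in("tin","tin_mark","tin_top"):
        r=tip(c,t); print(c,t,r, [ (R.T@(np.array(x[0])-P)).round(4).tolist() for x in r])
rel([(cradle([.008,0,.227]),seatR())])
E
```

```text
time_s: 5.88
position: [0.4638, 0.3182, 0.3271]
tcp_rot: [[-0.644, 0.765, 0.002], [0.765, 0.643, 0.001], [-0.001, 0.003, -1.0]]
force: [-0.5, -0.9, -3.2]
opening: 0.641
grasp_force: 30.0
scene tin [([0.4616, 0.3201, 0.2185], 0.68)] [[0.0029, -0.0008, 0.1086]]
scene tin_mark [([0.4849, 0.3378, 0.2889], 0.95)] [[0.0015, 0.0286, 0.0383]]
scene tin_top [([0.4686, 0.3161, 0.3601], 0.84)] [[-0.0047, 0.0024, -0.033]]
top tin [([0.4593, 0.3223, 0.2181], 0.6), ([0.6459, -0.045, 0.1233], 0.38)] [[0.0061, -0.0011, 0.109], [-0.3951, -0.0949, 0.2038]]
top tin_mark [] []
top tin_top [([0.4601, 0.3167, 0.3565], 0.58)] [[0.0012, -0.0038, -0.0294]]
to [ 0.582 -0.041  0.251] shift [-0.3507, -0.1396, 0.0743] rot [-11.3, -28.7, -41.9] dist 0.385 ang 52.0
```

View pics/lift.png

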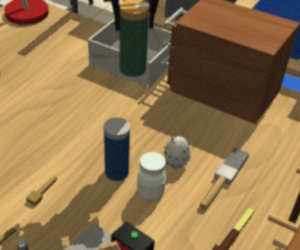

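The crop shows the tin lifted clear at (133,45), with the others undisturbed. Stripe lies along tool y and the base is 108 mm ahead of the TCP.

```bash
python3 -m jog '[[0.5,-0.351,-0.14,0.074,-11.3,-28.7,-41.9],[0.5,-0.351,-0.14,0.074,-11.3,-28.7,-41.9],[0.5,-0.351,-0.14,0.074,-11.3,-28.7,-41.9],[0.5,-0.351,-0.14,0.074,-11.3,-28.7,-41.9],[0.5,-0.351,-0.14,0.074,-11.3,-28.7,-41.9],[0.5,-0.351,-0.14,0.074,-11.3,-28.7,-41.9],[0.5,-0.351,-0.14,0.074,-11.3,-28.7,-41.9],[0.5,-0.351,-0.14,0.074,-11.3,-28.7,-41.9],[0.5,-0.351,-0.14,0.074,-11.3,-28.7,-41.9],[0.5,-0.351,-0.14,0.074,-11.3,-28.7,-41.9],[0.5,-0.351,-0.14,0.074,-11.3,-28.7,-41.9]]'
python3 - <<'E'
from h import *
for c in("scene","top"):
    p,d=viewer.capture(c); cv2.imwrite(f"pics/pre_{c}.png",p)
    for t in("tin","tin_mark","tin_top","scanner_window","cradle","cradle_clear"):
        r=tip(c,t); print(c,t,r,[(CR.T@(np.array(x[0])-CO)).round(4).tolist() for x in r])
rel([(cradle([.006,0,.140]),seatR()),(cradle([.006,0,.112]),seatR())])
print(bot.read_state()["force"],bot.read_state()["joint_positions"])
a=cv2.imread("pics/pre_scene.png")[150:400,200:440]; b=cv2.imread("pics/pre_top.png")[100:350,300:540]
cv2.imwrite("pics/pre.png",cv2.resize(np.hstack([a,b]),(768,400)))
E
```

```text
time_s: 7.65
position: [0.582, -0.0395, 0.2522]
tcp_rot: [[-0.859, 0.121, 0.498], [0.105, 0.993, -0.06], [-0.502, 0.0, -0.865]]
force: [0.4, 0.8, -3.1]
opening: 0.639
grasp_force: 30.0
scene tin [([0.6324, -0.0457, 0.1563], 0.84), ([0.5245, -0.1188, 0.1371], 0.72)] [[0.0048, 0.0011, 0.1199], [-0.0898, -0.0846, 0.1524]]
scene tin_mark [([0.6462, -0.048, 0.1251], 0.39), ([0.687, -0.0534, 0.052], 0.3)] [[0.0013, 0.0005, 0.0859], [0.0004, 0.0001, 0.0021]]
scene tin_top [([0.5664, -0.036, 0.2803], 0.93)] [[0.0091, 0.0027, 0.2607]]
scene scanner_window [([0.6521, 0.0018, 0.0791], 0.67)] [[-0.0218, 0.0507, 0.0462]]
scene cradle [([0.6867, -0.0508, 0.0482], 0.58)] [[-0.002, 0.0027, -0.0009]]
scene cradle_clear [([0.6434, -0.0537, 0.1242], 0.86), ([0.6121, -0.3004, 0.1396], 0.51)] [[-0.0009, -0.0055, 0.0862], [0.0059, -0.2542, 0.1]]
top tin [([0.6321, -0.0426, 0.1594], 0.81)] [[0.0058, 0.0041, 0.123]]
top tin_mark [([0.607, -0.0113, 0.2186], 0.85)] [[0.0105, 0.0322, 0.1886]]
top tin_top [([0.5642, -0.0377, 0.2833], 0.96)] [[0.0089, 0.0007, 0.2643]]
top scanner_window [([0.6533, -0.0028, 0.0812], 0.72)] [[-0.0193, 0.0462, 0.0472]]
top cradle [([0.6866, -0.0507, 0.0493], 0.81), ([0.5779, 0.2185, -0.0026], 0.18)] [[-0.0015, 0.0027, 0.0001], [-0.1493, 0.2567, 0.0255]]
top cradle_clear [([0.6463, -0.0456, 0.1213], 0.98), ([0.6916, 0.3371, -0.0045], 0.53)] [[-0.0007, 0.0029, 0.0827], [-0.0651, 0.3883, -0.0254]]
to [ 0.623 -0.046  0.174] shift [0.0034, 0.0003, 0.088] rot [-0.0, 0.1, -0.1] dist 0.088 ang 0.2
to [ 0.637 -0.047  0.15 ] shift [0.0034, 0.0003, 0.116] rot [-0.0, 0.1, -0.1] dist 0.116 ang 0.2
[ 0.01144801  0.46068056 -2.42460065] [ -17.75363853   17.69817913  109.4972174    13.4551552    23.6820067
 -111.62641853]
```

View pics/pre.png

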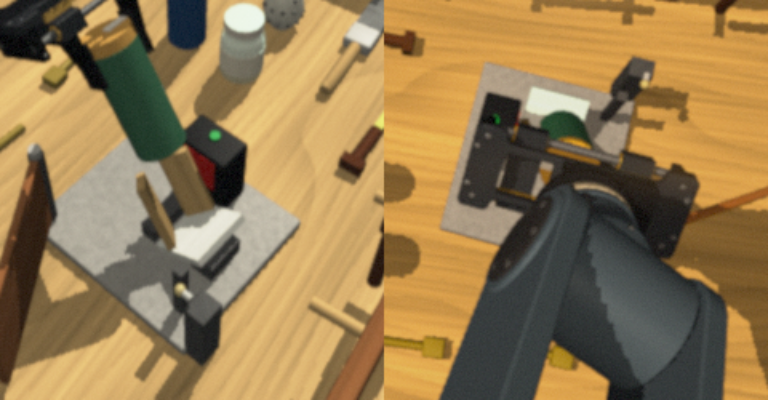

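The tin is leaning above the cradle, in line with the strips (left view, base at (160,150) over the strips at (175,190)). Lowering it.

```bash
python3 -m jog '[[0.5,0.003,0,0.04,0,0,0],[0.5,0.003,0,0.07,0,0,0],[0.5,0.003,0,0.09,0,0,0],[0.5,0.003,0,0.105,0,0,0],[0.5,0.003,0,0.112,0,0,0],[0.5,0.003,0,0.114,0,0,0],[0.5,0.003,0,0.114,0,0,0]]'
python3 -m jog '[[0.5,0.002,0,0,0,0,0],[0.5,0.004,0,0,0,0,0],[0.5,0.005,0,0,0,0,0],[0.5,0.005,0,0,0,0,0]]'
python3 - <<'E'
from h import *
s=bot.read_state(); print((CR.T@(np.array(s["position"])-CO)).round(4), CR.T@np.array(s["force"]))
E
```

```text
time_s: 9.22
position: [0.6366, -0.0476, 0.1525]
tcp_rot: [[-0.858, 0.123, 0.499], [0.106, 0.992, -0.062], [-0.503, 0.0, -0.864]]
force: [-0.2, -0.3, -2.9]
opening: 0.638
grasp_force: 30.0
time_s: 9.72
position: [0.6321, -0.047, 0.1494]
tcp_rot: [[-0.858, 0.123, 0.498], [0.106, 0.992, -0.061], [-0.502, 0.0, -0.865]]
force: [0.0, -0.2, -3.1]
opening: 0.636
grasp_force: 30.0
[ 0.0013 -0.0003  0.1141] [-1.48876294 -0.18230518 -2.6751231 ]
```

No contact yet; down gently until the foot plate is felt.

```bash
python3 -m jog '[[0.5,0,0,0.002,0,0,0],[0.5,0,0,0.004,0,0,0],[0.5,0,0,0.005,0,0,0],[0.5,0,0,0.005,0,0,0]]'
python3 - <<'E'
from h import *
s=bot.read_state(); print((CR.T@(np.array(s["position"])-CO)).round(4), CR.T@np.array(s["force"]))
E
```

```text
time_s: 10.22
position: [0.6347, -0.0473, 0.1449]
tcp_rot: [[-0.858, 0.123, 0.498], [0.106, 0.992, -0.061], [-0.502, 0.0, -0.865]]
force: [-0.2, 0.4, -2.5]
opening: 0.635
grasp_force: 30.0
[ 0.0013 -0.0002  0.1088] [-1.48645055  0.41673312 -2.08145087]
```

```bash
python3 -m jog '[[0.5,0,0,0.001,0,0,0],[0.5,0,0,0.002,0,0,0],[0.5,0,0,0.002,0,0,0]]'
python3 - <<'E'
from h import *
s=bot.read_state(); print((CR.T@(np.array(s["position"])-CO)).round(4), CR.T@np.array(s["force"]))
E
```

```text
time_s: 10.6
position: [0.6355, -0.0474, 0.144]
tcp_rot: [[-0.858, 0.123, 0.499], [0.106, 0.992, -0.062], [-0.503, 0.0, -0.864]]
force: [-4.9, 0.0, 4.1]
opening: 0.634
grasp_force: 30.0
[ 0.0016 -0.0002  0.1077] [-2.13658436 -0.55311368  5.9468026 ]
```

Foot plate felt (+8 N along the axis). Now towards the strips.

```bash
python3 -m jog '[[0.5,0.001,0,0,0,0,0],[0.5,0.002,0,0,0,0,0],[0.5,0.002,0,0,0,0,0]]'
python3 - <<'E'
from h import *
s=bot.read_state(); print((CR.T@(np.array(s["position"])-CO)).round(4), CR.T@np.array(s["force"]))
E
```

```text
time_s: 10.98
position: [0.6351, -0.0474, 0.1439]
tcp_rot: [[-0.856, 0.123, 0.501], [0.106, 0.992, -0.062], [-0.505, -0.0, -0.863]]
force: [-2.5, 1.3, 5.4]
opening: 0.635
grasp_force: 30.0
[ 0.0011 -0.0002  0.1077] [0.44791265 0.99084691 6.03034789]
```

```bash
python3 -m jog '[[0.66,0.001,0,0,0,0,0],[0.7,0.001,0,0,0,0,0],[0.75,0.001,0,0,0,0,0],[0.85,0.001,0,0,0,0,0],[0.85,0.001,0,0,0,0,0],[0.85,0.001,0,0,0,0,0]]'
python3 -m jog '[[0.85,-0.001,0,-0.03,0,0,0],[0.85,-0.001,0,-0.08,0,0,0],[0.85,-0.001,0,-0.13,0,0,0],[0.85,-0.001,0,-0.16,0,0,0],[0.85,-0.001,0,-0.16,0,0,0]]'
python3 - <<'E'
from h import *
for c in("scene","top"):
    p,d=viewer.capture(c); cv2.imwrite(f"pics/set_{c}.png",p)
    for t in("tin","tin_mark","tin_top","gate_edge"):
        r=tip(c,t); print(c,t,r,[(CR.T@(np.array(x[0])-CO)).round(4).tolist() for x in r])
a=cv2.imread("pics/set_scene.png")[150:400,200:440]; b=cv2.imread("pics/set_top.png")[100:350,300:540]
cv2.imwrite("pics/set.png",cv2.resize(np.hstack([a,b]),(768,400)))
E
```

```text
time_s: 11.72
position: [0.6332, -0.0472, 0.1418]
tcp_rot: [[-0.858, 0.123, 0.498], [0.106, 0.992, -0.061], [-0.502, 0.0, -0.865]]
force: [-0.6, 0.0, -0.6]
opening: 0.846
grasp_force: 0.0
time_s: 12.35
position: [0.5544, -0.0375, 0.2833]
tcp_rot: [[-0.856, 0.123, 0.502], [0.105, 0.992, -0.063], [-0.506, -0.001, -0.862]]
force: [-0.1, -0.0, -0.3]
opening: 0.848
grasp_force: 0.0
scene tin [([0.6872, -0.055, 0.0525], 0.95), ([0.5819, 0.2167, 0.003], 0.48)] [[0.001, -0.0014, 0.0023], [-0.1429, 0.2554, 0.0282]]
scene tin_mark [([0.6541, -0.0209, 0.1108], 0.67)] [[-0.0019, 0.0284, 0.0713]]
scene tin_top [([0.6149, -0.0458, 0.1684], 0.9)] [[-0.0041, -0.0011, 0.1391]]
scene gate_edge [([0.6057, -0.2991, 0.1425], 0.82)] [[0.0017, -0.2537, 0.1058]]
top tin [([0.6844, -0.0504, 0.0508], 0.8)] [[-0.0027, 0.0028, 0.0025]]
top tin_mark [([0.6565, -0.0163, 0.107], 0.89)] [[-0.0022, 0.0332, 0.0671]]
top tin_top [([0.6147, -0.0417, 0.1705], 0.91)] [[-0.0037, 0.0029, 0.1413]]
top gate_edge [([0.6119, -0.2951, 0.1421], 0.66)] [[0.0064, -0.2489, 0.1026]]
```

View pics/set.png

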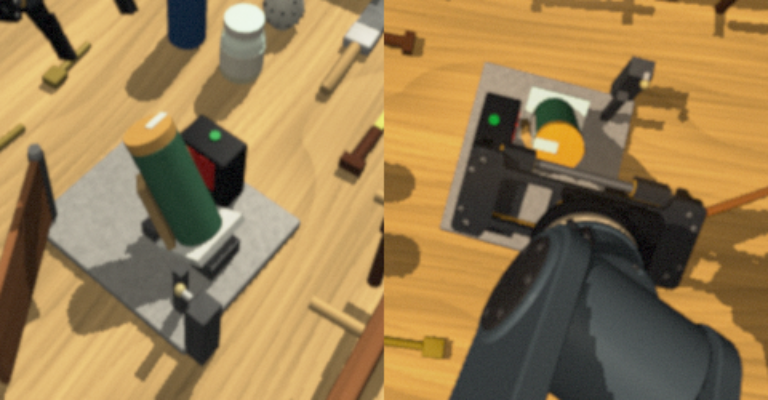

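The tin is seated and leaning on its strips, at (180,185) in the left view. The lid stripe points at the scanner (right view, (545,146)). Now for the gate.

```bash
cat >> h.py <<'E'
H=station([-.105,-.085,0])
def push(op,off,r=.15,z=.105):
    a=np.radians(YAW)-op; d=np.array([np.cos(a),np.sin(a),0]); n=np.array([np.sin(a),-np.cos(a),0])
    return H+r*d+n*off+[0,0,z], down(np.degrees(a))
E
python3 - <<'E'
from h import *
print(H)
rel([push(.98,.055,z=.30),push(.98,.055)])
E
```

```text
[ 0.52342376 -0.11907014  0.        ]
to [ 0.542 -0.278  0.3  ] shift [-0.0252, -0.2399, -0.0088] rot [38.1, 11.6, 141.8] dist 0.241 ang 147.3
to [ 0.542 -0.278  0.105] shift [0.0725, -0.2401, 0.16] rot [38.1, 11.6, 141.8] dist 0.297 ang 147.3
```

```bash
python3 -m jog '[[0,-0.025,-0.04,-0.03,4,1,14],[0,-0.025,-0.24,-0.009,38.1,11.6,141.8],[0,-0.025,-0.24,-0.009,38.1,11.6,141.8],[0,-0.025,-0.24,-0.009,38.1,11.6,141.8],[0,-0.025,-0.24,-0.009,38.1,11.6,141.8],[0,-0.025,-0.24,-0.009,38.1,11.6,141.8],[0,-0.025,-0.24,-0.009,38.1,11.6,141.8],[0,-0.025,-0.24,-0.009,38.1,11.6,141.8],[0,-0.025,-0.24,-0.009,38.1,11.6,141.8],[0,-0.025,-0.24,-0.009,38.1,11.6,141.8],[0,-0.025,-0.24,-0.009,38.1,11.6,141.8],[0,-0.025,-0.24,-0.009,38.1,11.6,141.8],[0,-0.025,-0.24,-0.009,38.1,11.6,141.8],[0,-0.025,-0.24,-0.009,38.1,11.6,141.8],[0,-0.025,-0.24,-0.009,38.1,11.6,141.8],[0,-0.025,-0.24,-0.009,38.1,11.6,141.8]]'
python3 - <<'E'
from h import *
print(bot.read_state()["joint_positions"])
for c in("scene","top"):
    p,d=viewer.capture(c); W=cloud(c,d); C=(W-CO)@CR; ok=d>0
    hsv=cv2.cvtColor(p,cv2.COLOR_BGR2HSV).astype(int)
    lid=ok&(np.hypot(C[...,0],C[...,1])<.032)&(abs(C[...,2]-.14)<.006)
    L=C[lid]; (cx,cy),r=cv2.minEnclosingCircle(L[:,:2].astype(np.float32)); S=C[lid&(hsv[...,1]<80)&(hsv[...,2]>150)]; m=S.mean(0)
    print(c,"lid",cx,cy,r,np.median(L[:,2]),"stripe",len(S),m.round(4),np.degrees(np.arctan2(m[1]-cy,m[0]-cx)), np.degrees(np.arctan2(m[1],m[0]+.001)))
    n=np.linalg.lstsq(np.c_[L[:,:2],np.ones(len(L))],L[:,2],rcond=None)[0]; print(" tilt deg",np.degrees(n[:2]).round(1))
    T=W[ok&(W[...,2]>.133)&(W[...,2]<.147)&(W[...,1]<-.13)&(W[...,1]>-.33)&(W[...,0]>.5)&(W[...,0]<.64)]
    print(" tinmark",tip(c,"tin_mark",1), "gate",tip(c,"gate_edge",1))
rel([push(.98,.055),push(.98,.016)])
E
```

```text
time_s: 14.85
position: [0.5417, -0.2775, 0.3006]
tcp_rot: [[0.891, 0.453, 0.001], [0.453, -0.891, 0.0], [0.001, 0.0, -1.0]]
force: [-0.7, 0.1, 0.5]
opening: 0.003
grasp_force: 0.0
[-3.76506577e+01  2.50993037e+01  7.99017220e+01  2.74302936e-02
  7.49726205e+01  2.53768162e+01]
scene lid -0.0020076970104128122 -0.0011054991045966744 0.02892424166202545 0.14115461129778129 stripe 52 [-0.0044  0.0149  0.1419] 98.38863857684866 102.73140315970466
 tilt deg [-2.   1.8]
 tinmark [([0.6522, -0.0221, 0.1084], 0.95)] gate [([0.6119, -0.2991, 0.1413], 0.6)]
top lid -0.0023961085826158524 -0.0010130293667316437 0.028487158939242363 0.14365118275928349 stripe 76 [-0.0024  0.0144  0.1443] 90.15160073833513 95.70217560854371
 tilt deg [ 0.  -0.8]
 tinmark [] gate [([0.6117, -0.2969, 0.1398], 0.9)]
to [ 0.542 -0.278  0.105] shift [-0.0, 0.0002, 0.1961] rot [0.0, -0.1, 0.0] dist 0.196 ang 0.1
to [ 0.577 -0.26   0.105] shift [0.039, 0.0003, 0.1962] rot [0.0, -0.1, 0.0] dist 0.2 ang 0.1
```

Stripe is within about 4° of square. Descend outside the gate and compute the push.

```bash
python3 -m jog '[[0,0,0,0.06,0,0,0],[0,0,0,0.12,0,0,0],[0,0,0,0.17,0,0,0],[0,0,0,0.196,0,0,0],[0,0,0,0.196,0,0,0]]'
python3 - <<'E'
from h import *
rel([push(o,.017) for o in (.98,.85,.72,.6,.5,.4,.3,.22,.15,.12)])
E
```

```text
time_s: 15.78
position: [0.5407, -0.2767, 0.1028]
tcp_rot: [[0.892, 0.452, -0.003], [0.452, -0.892, 0.003], [-0.001, -0.004, -1.0]]
force: [0.1, -0.1, 0.2]
opening: 0.005
grasp_force: 0.0
to [ 0.576 -0.261  0.105] shift [0.0388, 0.0016, -0.0022] rot [-0.2, 0.1, 0.0] dist 0.039 ang 0.3
to [ 0.594 -0.253  0.105] shift [0.0584, 0.0025, -0.0023] rot [-0.2, 0.1, -7.4] dist 0.058 ang 7.4
to [ 0.611 -0.242  0.105] shift [0.0779, 0.0009, -0.0023] rot [-0.2, 0.0, -14.9] dist 0.078 ang 14.9
to [ 0.625 -0.231  0.105] shift [0.0957, -0.0028, -0.0023] rot [-0.3, 0.0, -21.8] dist 0.096 ang 21.8
to [ 0.635 -0.22   0.105] shift [0.11, -0.0075, -0.0023] rot [-0.3, 0.0, -27.5] dist 0.11 ang 27.5
to [ 0.645 -0.209  0.105] shift [0.1238, -0.0136, -0.0023] rot [-0.3, 0.0, -33.2] dist 0.125 ang 33.2
to [ 0.653 -0.196  0.105] shift [0.1369, -0.0211, -0.0023] rot [-0.3, -0.0, -38.9] dist 0.139 ang 38.9
to [ 0.659 -0.185  0.105] shift [0.1468, -0.028, -0.0022] rot [-0.3, -0.0, -43.5] dist 0.149 ang 43.5
to [ 0.663 -0.176  0.105] shift [0.155, -0.0346, -0.0022] rot [-0.3, -0.0, -47.5] dist 0.159 ang 47.5
to [ 0.665 -0.172  0.105] shift [0.1584, -0.0377, -0.0022] rot [-0.3, -0.0, -49.3] dist 0.163 ang 49.3
```

```bash
python3 -m jog '[[0,0.02,0.001,-0.001,0,0,0],[0,0.03,0.001,-0.001,0,0,0],[0,0.039,0.002,-0.001,0,0,0],[0,0.049,0.002,-0.001,0,0,-3.7],[0,0.058,0.002,-0.001,0,0,-7.4],[0,0.068,0.002,-0.001,0,0,-11],[0,0.078,0.001,-0.001,0,0,-15],[0,0.087,-0.001,-0.001,0,0,-18.4],[0,0.096,-0.003,-0.001,0,0,-21.8],[0,0.103,-0.005,-0.001,0,0,-24.6],[0,0.11,-0.0075,-0.001,0,0,-27.5],[0,0.117,-0.0105,-0.001,0,0,-30.3],[0,0.124,-0.0135,-0.001,0,0,-33.2],[0,0.1305,-0.0175,-0.001,0,0,-36],[0,0.137,-0.021,-0.001,0,0,-39],[0,0.142,-0.0245,-0.001,0,0,-41.3],[0,0.147,-0.028,-0.001,0,0,-43.5],[0,0.155,-0.0345,-0.001,0,0,-47.5],[0,0.158,-0.0375,-0.001,0,0,-49.3],[0,0.158,-0.0375,-0.001,0,0,-49.3]]'
python3 - <<'E'
from h import *
for c in("scene","top"):
    p,d=viewer.capture(c); cv2.imwrite(f"pics/g_{c}.png",p)
    for t in("gate_edge","tin","tin_mark","tin_top"):
        r=tip(c,t,1); print(c,t,r, [(SR.T@(np.array(x[0])-O)).round(4).tolist() for x in r])
rel([push(o,.017) for o in (.08,.05,.03,.01,0,-.02)])
a=cv2.imread("pics/g_scene.png")[150:400,200:440]; b=cv2.imread("pics/g_top.png")[100:350,300:540]
cv2.imwrite("pics/g.png",cv2.resize(np.hstack([a,b]),(768,400)))
E
```

```text
time_s: 18.27
position: [0.666, -0.1725, 0.1062]
tcp_rot: [[0.239, 0.971, 0.001], [0.971, -0.239, 0.0], [0.0, 0.001, -1.0]]
force: [-0.4, 0.4, -0.6]
opening: 0.004
grasp_force: 0.0
scene gate_edge [([0.7133, -0.1696, 0.1431], 0.76)] [[0.0896, -0.112, 0.1431]]
scene tin [([0.6867, -0.0494, 0.0533], 0.87)] [[0.0486, 0.004, 0.0533]]
scene tin_mark [([0.6563, -0.0221, 0.109], 0.72)] [[0.0151, 0.0274, 0.109]]
scene tin_top [([0.618, -0.0473, 0.1699], 0.85)] [[-0.0199, -0.0022, 0.1699]]
top gate_edge [] []
top tin [] []
top tin_mark [] []
top tin_top [] []
to [ 0.667 -0.166  0.105] shift [0.0072, -0.0008, 0.0011] rot [0.1, -0.0, -2.3] dist 0.007 ang 2.3
to [ 0.668 -0.162  0.105] shift [0.0118, -0.0005, 0.0011] rot [0.1, -0.0, -4.0] dist 0.012 ang 4.0
to [ 0.669 -0.159  0.105] shift [0.0148, -0.0004, 0.0012] rot [0.1, -0.0, -5.1] dist 0.015 ang 5.1
to [ 0.67  -0.156  0.105] shift [0.0178, -0.0004, 0.0012] rot [0.1, -0.0, -6.3] dist 0.018 ang 6.3
to [ 0.67  -0.154  0.105] shift [0.0193, -0.0004, 0.0012] rot [0.1, -0.0, -6.9] dist 0.019 ang 6.9
to [ 0.671 -0.151  0.105] shift [0.0223, -0.0004, 0.0012] rot [0.1, -0.0, -8.0] dist 0.022 ang 8.0
```

View pics/g.png

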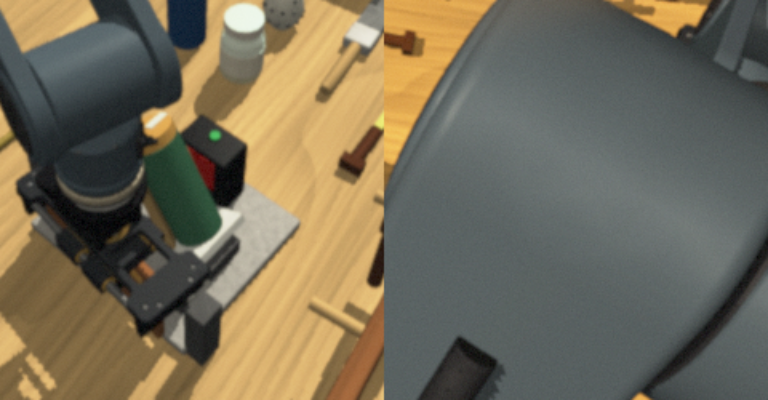

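The gate, at (160,330) under the gripper, is nearly shut. The tin at (180,190) is unmoved and clear of the wrist. Pushing slowly through the catch.

```bash
python3 -m jog '[[0,0.004,0,0.001,0,0,-1.3],[0,0.007,0,0.001,0,0,-2.3],[0,0.01,0,0.001,0,0,-3.2],[0,0.013,0,0.001,0,0,-4.5],[0,0.013,0,0.001,0,0,-4.5]]'
python3 -m jog '[[0,0.0015,0,0,0,0,-0.7],[0,0.003,0,0,0,0,-1.3],[0,0.003,0,0,0,0,-1.3]]'
python3 - <<'E'
from h import *
s=bot.read_state(); print(SR.T@(np.array(s["position"])-O),SR.T@np.array(s["force"]))
p,d=viewer.capture("scene"); r=tip("scene","gate_edge",1); print(r,[(SR.T@(np.array(x[0])-O)).round(4).tolist() for x in r])
E
```

```text
time_s: 19.4
position: [0.669, -0.162, 0.1052]
tcp_rot: [[0.161, 0.987, 0.001], [0.987, -0.161, -0.003], [-0.003, 0.001, -1.0]]
force: [-1.4, -4.0, -1.3]
opening: 0.005
grasp_force: 2.4
time_s: 19.77
position: [0.6695, -0.161, 0.1052]
tcp_rot: [[0.139, 0.99, 0.001], [0.99, -0.139, -0.006], [-0.005, 0.002, -1.0]]
force: [-0.9, -9.4, -1.2]
opening: 0.004
grasp_force: 4.5
[ 0.04510499 -0.10880724  0.10520492] [ 0.24402816 -9.44773009 -1.24747399]
[([0.7151, -0.1541, 0.1425], 0.56)] [[0.0895, -0.0964, 0.1425]]
```

```bash
for i in 1; do python3 -m jog '[[0,0.001,0,0,0,0,0],[0,0.002,0,0,0,0,0],[0,0.002,0,0,0,0,0]]'; done
python3 - <<'E'
from h import *
s=bot.read_state(); print(SR.T@(np.array(s["position"])-O),SR.T@np.array(s["force"]))
E
python3 -m jog '[[0,0.001,0,0,0,0,0],[0,0.002,0,0,0,0,0],[0,0.002,0,0,0,0,0]]'
python3 - <<'E'
from h import *
s=bot.read_state(); print(SR.T@(np.array(s["position"])-O),SR.T@np.array(s["force"]))
p,d=viewer.capture("scene"); r=tip("scene","gate_edge",1); print(r,[(SR.T@(np.array(x[0])-O)).round(4).tolist() for x in r])
E
```

```text
time_s: 20.25
position: [0.6699, -0.159, 0.1052]
tcp_rot: [[0.14, 0.99, 0.001], [0.99, -0.14, -0.005], [-0.005, 0.002, -1.0]]
force: [-1.3, -7.4, -1.4]
opening: 0.006
grasp_force: 4.2
[ 0.04523348 -0.10675738  0.10520588] [-0.42563729 -7.46815358 -1.42693811]
time_s: 20.62
position: [0.6707, -0.1546, 0.1052]
tcp_rot: [[0.14, 0.99, 0.002], [0.99, -0.14, -0.002], [-0.001, 0.003, -1.0]]
force: [1.3, -2.9, -2.3]
opening: 0.009
grasp_force: 1.4
[ 0.04548867 -0.10232167  0.10520754] [ 1.64299349 -2.70360007 -2.32485006]
[([0.716, -0.1487, 0.1429], 0.7)] [[0.0898, -0.0909, 0.1429]]
```

Past the catch peak (force fell from 9 to 3 N). A little more, to the stop.

```bash
python3 -m jog '[[0,0.001,0,0,0,0,0],[0,0.002,0,0,0,0,0],[0,0.002,0,0,0,0,0]]'
python3 -m jog '[[0,0.001,0,0,0,0,0],[0,0.002,0,0,0,0,0],[0,0.002,0,0,0,0,0]]'
python3 - <<'E'
from h import *
s=bot.read_state(); print(SR.T@(np.array(s["position"])-O),SR.T@np.array(s["force"]))
p,d=viewer.capture("scene"); r=tip("scene","gate_edge",1); print(r,[(SR.T@(np.array(x[0])-O)).round(4).tolist() for x in r])
E
```

```text
time_s: 21.1
position: [0.6705, -0.1529, 0.1053]
tcp_rot: [[0.139, 0.99, 0.001], [0.99, -0.139, -0.003], [-0.003, 0.002, -1.0]]
force: [-0.9, -6.3, -1.6]
opening: 0.005
grasp_force: 3.4
time_s: 21.48
position: [0.6705, -0.1529, 0.1054]
tcp_rot: [[0.139, 0.99, 0.001], [0.99, -0.139, -0.006], [-0.006, 0.002, -1.0]]
force: [-1.8, -11.4, -0.5]
opening: 0.005
grasp_force: 5.6
[ 0.0451239  -0.10068958  0.10536925] [ -0.37510841 -11.57986164  -0.54589699]
[([0.7162, -0.1462, 0.143], 0.9)] [[0.0896, -0.0884, 0.143]]
```

Rigid at the stop: the force rises with no motion, and the TCP offset of 15.7 mm matches a shut gate. Back off, rise and check.

```bash
python3 -m jog '[[0,-0.01,0,0,0,0,0],[0,-0.03,0,0,0,0,0],[0,-0.06,0,0,0,0,0],[0,-0.08,0,-0.05,0,0,0],[0,-0.1,0,-0.11,0,0,0],[0,-0.16,0,-0.15,0,0,0],[0,-0.22,0,-0.15,0,0,0],[0,-0.26,-0.05,-0.15,0,0,0],[0,-0.3,-0.1,-0.15,0,0,0],[0,-0.3,-0.1,-0.15,0,0,0],[0,-0.3,-0.1,-0.15,0,0,0]]'
python3 - <<'E'
from h import *
for c in("scene","top"):
    p,d=viewer.capture(c); cv2.imwrite(f"pics/f_{c}.png",p)
    W=cloud(c,d); S=(W-O)@SR; ok=d>0
    T=S[ok&(abs(S[...,2]-.14)<.007)&(S[...,0]>-.09)&(S[...,0]<.085)&(S[...,1]<-.06)&(S[...,1]>-.15)]
    vx,vy,x0,y0=cv2.fitLine(T[:,:2].astype(np.float32),cv2.DIST_HUBER,0,.01,.01).ravel(); print(c,"gate opening",-np.arctan(vy/vx),"y at x0",y0,len(T))
    for t in("gate_edge","tin_mark","tin_top","tin"):
        r=tip(c,t,1); print(t,[(CR.T@(np.array(x[0])-CO)).round(4).tolist() for x in r],[(SR.T@(np.array(x[0])-O)).round(4).tolist() for x in r])
a=cv2.imread("pics/f_scene.png")[50:400,160:440]; b=cv2.imread("pics/f_top.png")[50:400,180:460]
cv2.imwrite("pics/f.png",cv2.resize(np.hstack([a,b]),(800,500)))
E
```

```text
time_s: 22.95
position: [0.5292, -0.4329, 0.2552]
tcp_rot: [[0.142, 0.99, 0.002], [0.99, -0.142, 0.001], [0.001, 0.002, -1.0]]
force: [1.0, 0.4, 0.3]
opening: 0.005
grasp_force: 0.0
scene gate opening 0.0035736791 y at x0 -0.08643879 684
gate_edge [[0.0832, -0.0896, 0.0596]] [[0.0922, -0.0896, 0.1432]]
tin_mark [[-0.0022, 0.0275, 0.0732]] [[0.0114, 0.0275, 0.1123]]
tin_top [[-0.0002, -0.0015, 0.1375]] [[-0.019, -0.0015, 0.169]]
tin [[-0.0011, 0.0007, 0.0019]] [[0.0481, 0.0007, 0.0511]]
top gate opening 0.008583911 y at x0 -0.08487527 592
gate_edge [[0.0823, -0.0831, 0.0534]] [[0.0945, -0.0831, 0.1374]]
tin_mark [[-0.0019, 0.0309, 0.0642]] [[0.0163, 0.0309, 0.1046]]
tin_top [[-0.0033, -0.0007, 0.1383]] [[-0.022, -0.0007, 0.1681]]
tin [[-0.0021, 0.0054, 0.0016]] [[0.0474, 0.0054, 0.0504]]
```

View pics/f.png

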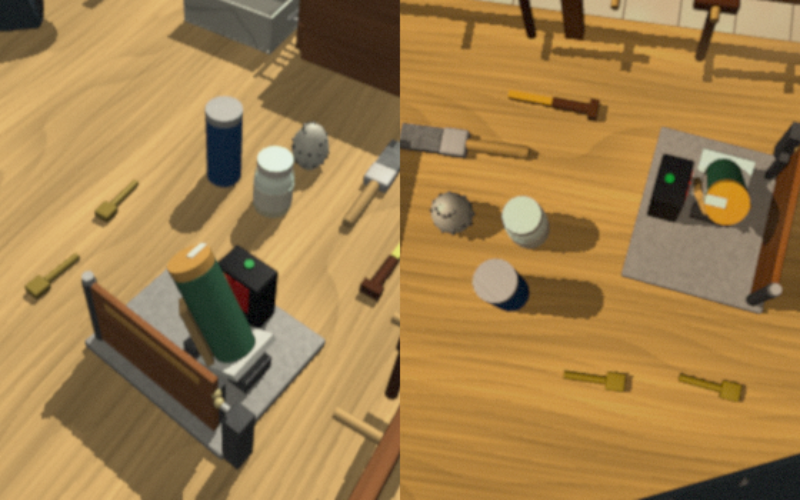

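The gate is shut on its catch (about 0.005 rad, at (155,350)). The tin is seated at (215,305) with its stripe towards the scanner, and the other things stand where they were.

```bash
python3 -c "
from rig import workorder; print(workorder.hand_in())"
```

```text
the job is handed in; nothing more can be done
None
```

The job is handed in, verdict not shown: the green tin sits fully down in the cradle with its stripe within about 4° of square to the scanner window, the gate is shut on its catch (about 0.005 rad), and nothing else on the bench appears moved in the last pictures; robot time was about 23 s.

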